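# Fish the dropped collar ring out from under the bench shelf

### The arm

A 6-joint arm with a two-finger parallel gripper is mounted at the origin on the work surface. World frame = base frame: x ahead of the robot, y to its left, z up, the work surface at z = 0. Lengths are in mm, angles in rad, forces in N, time in s.
With the tool pointing down it reaches from about 275 to 750 mm from the base axis. Payload 10.2 kg.
Tool frame: the origin (TCP) lies on the front face of the gripper's body, between the roots of the fingers; the fingertips stand 73 mm ahead of it and the grasp point (between the pads) lies ctrl.grip_depth ahead of it (ctrl.grip_depth is the distance from the TCP to the grasp point, in mm); z points along the fingers, y is the direction in which the jaws open and shut (so a half turn about z gives the same grasp; the last joint's range is limited). The gripper opens to 85 mm and grips with 20 to 120 N. Pads are 22 mm wide; open, the fingers measure 114 mm over their backs; the gripper's body (76 mm by 85 mm) begins 54 mm behind the grasp point. The pads swing forward as they close: fully open they stand 13 mm farther back than shut.
Start: joints at [1.109, 0.313, 1.498, -0, 1.331, -0.223], TCP at [124.195, 510.105, 303.894] pointing down, gripper open.
Joint ranges: [-2.94, 2.94], [-0.97, 2.17], [0.19, 2.56], [-1.23, 4.37], [0.02, 3.11], [-2.88, 2.88]. Speed limits (rad/s): [2.39, 2.39, 3.01, 3.14, 3.14, 3.14].

### API

Orientations are given as a unit quaternion [w, x, y, z].
In Python, from rig import readout, capture, ctrl, nets gives the robot as it stands. The module is installed in compiled form; this text tells all that it offers.
- The arm moves only by the tool apply_moves, never from a script. Its argument "targets" is a list of rows, each a list of 4 numbers: the shift along the tool's x, y, z in cm, then the turn about the tool's z in degrees. A call has 1 to 8 rows; each row shifts and turns the commanded pose from where the row before left it, along the tool's axes as they then stand; what a row does not reach is not made up. A row lasts 1/10 s, in which the tool goes at most 50 mm and 8.59 degrees, less where a joint would pass 70% of its speed; a pose out of reach is approached as far as the arm can. A call with a gripper value outside its range is refused whole. "grip" is the finger opening in cm, from 0 to 8.54, set as the call begins (left out, the last holds). The fingers move at their own pace and stop on an object; "force" is the grip in N (left out, the last holds). Time passes only in rows, so rows that do not move let the fingers close. It gives the time, the measured TCP pose, the force and the opening at its end, in the units of the state.
- readout.sense(): the state, without advancing time (a new reading comes with each control period).
- capture(name): name is "scene" or "top" or "wrist"; returns a dict with "img" (420x560x3 uint8, red, green, blue), "fov_y" (degrees; the focal length in pixels is half the picture's height over the tangent of half this angle, whatever the lens; pixels are square), "cx", "cy" (the principal point, pixels), "D" ([k1, k2, p1, p2, k3] as OpenCV has them; the pictures are not rectified), "eye" and "rotation" of the camera in the world. Camera axes: x right, y down, z forward; pixel columns grow to the right and rows downward; lengths in mm; the calibration is good to about 2 mm. A picture is of the moment at which its call begins. There is no depth.
- ctrl.finish_job(): hands the job in, once; it reports no verdict.
Trained networks look in the newest picture that a camera, given by its name, has taken for a name from the list of things; names that differ only in an ending like _2 or _b are one class to them, and where a whole thing is asked for, a point or a joint stands for the part that bears it (a point fixed in the world has none). Each returns a list of dicts, best first, with "score" (0 to 1); they miss things now and then, are a little off and sometimes report something else, mostly with a low value. They report only what shows in the picture. A call takes as long as a camera call.
- nets.boxes_of(camera, target): "location" ([column, row] as shares, 0 to 1, of the picture: columns of its width, rows of its height, amid what is visible of it).
The state is a dict: "time_s": time; "joints": joint angles; "dq": joint speeds; "tau": joint torques, N m; "eef_pos": TCP position; "ee_rot": TCP orientation; "force": force on the tool from outside, world axes, zero at the start; "wrist_torque": the same for the moment, N m; "grip_width": opening from 0.0 (shut) to 1.0 (fully open).
Only numpy, scipy, OpenCV 4.12 (cv2) and the standard library are available. Lean on these libraries where they do the work, as an engineer would, in place of code of your own. Each camera call takes 0.05 s, during which the arm holds its last target.

### The job

A small steel ring has rolled under the low clear shelf on the lab bench. Pick up the flat L-shaped probe by its grip, reach under the shelf with it and drag the ring out until it lies wholly in the open on the bench beside the shelf, moving it with the probe and never with the fingers, and leave the rubber stopper under the shelf where it is. Then lay the probe down flat on the bench and let go of it.

Things in the scene. Friction and masses are not known exactly. Their poses are not given: they have to be found in the camera images.
- probe: Loose flat L-shaped probe, 140 g. Origin: underside, below the middle of the grip; x points from grip to tip. Grip: black block 60 long (x), 20 wide (y), top at z 42 mm. Strip: aluminium, 8 thick, 16 wide, from x -30 to 194 mm, on the bench. Toe: at the strip's end, also 8 thick, x 180 to 194 mm, sticking out to the -y side only, to y -43 mm; its dragging face is at x 180 mm.
- shelf: Fixed clear acrylic shelf, white edges, rack of test tubes fixed on its rear half. Origin: on the bench under its middle. Board: x -75 to 75, y -140 to 140, underside z 45, top z 53 mm; rack behind x 30, tubes up to z 130 mm. Stands only on a back panel, inner face at x 65 mm. Front (-x, to the robot's right) and both ends are open down to the bench.
- ring: Loose plain steel ring lying flat on the bench under the shelf, 30 mm outside diameter, 16 mm hole, 12 mm high, 45 g. Origin: centre of its underside. It and the stopper lie about 120 mm apart along the shelf's y axis, in either order.
- stopper: Loose black rubber stopper standing under the shelf, a solid tapered plug 26 mm across at the foot, 20 mm at the top, 24 mm high, 20 g. Origin: centre of its underside. Not to be moved.

How it is judged (in metres and radians):
On the way:
1. the probe moves the ring while the ring is still under the shelf (contact force between probe and ring above 0.02 N and x of ring in the frame of shelf above -0.085 m and y of ring in the frame of shelf between -0.15 and 0.15 m), for 0.02 s.
At the end, for the whole second after the job is handed in: Ring flat and still on the bench, wholly outside the shelf board's outline and within 350 mm of the shelf's middle; stopper upright, within 15 mm of where it was; probe flat on the bench (within 10 degrees), still and released ((x of ring in the frame of shelf below -0.09 m or y of ring in the frame of shelf above 0.155 m or y of ring in the frame of shelf below -0.155 m) and horizontal distance between ring and shelf below 0.35 m and height (world z) of ring between -0.006 and 0.006 m and angle between each of ring, stopper, probe's own z axis and vertical below 0.17 rad and linear speed of each of ring, probe below 0.02 m/s and distance of stopper from where it was at the start of the episode below 0.015 m and height (world z) of probe between -0.01 and 0.01 m); the robot touches nothing.
It fails at once if the fingers touch the ring (contact force between the fingers and ring above 0.5 N).
It fails at once if the stopper is moved by more than 15 mm (distance of stopper from where it was at the start of the episode above 0.015 m).
It also fails if it takes over 42 s, if anything falls off the work surface, if the arm or the gripper's body presses on something with over 40 N, if the wrist force passes 120 N, or if a joint passes its speed limit or range.

## Working session

There is one attempt and no reset: what is moved stays moved. The work goes in short steps, Python scripts to look and compute and a tool call to move; the robot and the scene stay as the last step left them, time stands still between calls to the robot, and variables do not carry over. Pictures are saved under pics/ and viewed, and the job is handed in when it is done.

Besides the shell and the picture viewer there is one more tool, called after ">>>" by a JSON object that holds its "name" and its "arguments". apply_moves: Moves the arm, as the interface text tells. Its arguments: {"type":"object","properties":{"targets":{"type":"array"},"grip":{"type":"number"},"force":{"type":"number"}},"required":["targets"]}

```bash
mkdir -p pics
cat > h.py <<'E'
import numpy as np, cv2, pickle
from rig import readout, capture, ctrl, nets
def grab(name,fn):
    c=capture(name); cv2.imwrite('pics/'+fn+'.png',c['img'][:,:,::-1]); pickle.dump(c,open('pics/'+fn+'.pkl','wb')); return c
def K(c):
    f=c['img'].shape[0]/2/np.tan(np.radians(c['fov_y'])/2); return np.array([[f,0,c['cx']],[0,f,c['cy']],[0,0,1.]])
def pix2w(c,uv,z):
    uv=np.array(uv,float).reshape(-1,1,2)
    n=cv2.undistortPoints(uv,K(c),np.array(c['D'],float)).reshape(-1,2)
    d=np.c_[n,np.ones(len(n))]@np.array(c['rotation']).T; e=np.array(c['eye'])
    return e+d*((z-e[2])/d[:,2])[:,None]
def w2pix(c,P):
    R=np.array(c['rotation']).T; t=-R@np.array(c['eye'])
    return cv2.projectPoints(np.array(P,float).reshape(-1,1,3),cv2.Rodrigues(R)[0],t,K(c),np.array(c['D'],float))[0].reshape(-1,2)
E
python3 - <<'E'
from h import *
print(readout.sense()); print(ctrl.grip_depth)
for n in ['scene','top','wrist']:
    c=grab(n,n+'0'); print(n,c['fov_y'],c['cx'],c['cy'],c['D'],np.round(c['eye']),np.round(c['rotation'],3).tolist())
    for t in ['probe','shelf','ring','stopper']:
        print(t,[(round(d['score'],2),np.round(np.array(d['location'])*[560,420],1).tolist()) for d in nets.boxes_of(n,t)][:3])
E
```

```text
{'time_s': 0.0, 'joints': array([ 1.10860183e+00,  3.13449470e-01,  1.49843774e+00, -9.52448334e-07,
        1.33099969e+00, -2.23424520e-01]), 'dq': array([ 0.00064975, -0.00080972, -0.00110682, -0.00031723, -0.00063595,
        0.00192723]), 'tau': array([ 1.78320450e-03, -4.12265539e+01, -2.59743440e+01, -1.13710823e-04,
        4.15673640e-03,  2.74675710e-05]), 'eef_pos': array([124.11531858, 509.94761128, 303.33504058]), 'ee_rot': array([-2.17084741e-04,  1.19101461e-01,  9.92881878e-01, -6.09625029e-04]), 'force': array([ 0.20243221, -0.25252514, -0.23942443]), 'wrist_torque': array([-0.01170957,  0.04045681,  0.01933124]), 'grip_width': 0.9983897455406788}
53.900000000000006
scene 50.03293019974711 276.8019808684956 204.80706371126132 [0.00140353 0.         0.         0.         0.        ] [ 864. -469.  676.] [-0.306, 0.903, 0.288, -0.089]
probe [(0.56, [141.9, 285.4])]
shelf [(0.82, [365.1, 113.9])]
ring []
stopper [(0.58, [368.0, 154.4]), (0.52, [364.4, 110.7])]
top 57.88994584786411 275.6684780690065 212.89938406924577 [-0.07553713  0.          0.          0.          0.        ] [550. -93. 827.] [-0.036, 0.714, -0.699, 0.023]
probe [(0.66, [365.4, 269.2])]
shelf [(0.97, [130.6, 221.1])]
ring []
stopper []
wrist 69.68756359067892 282.819075690754 209.5305136980631 [-0.05967181  0.          0.          0.          0.        ] [ 52. 527. 374.] [0.114, 0.778, 0.612, 0.09]
probe []
shelf []
ring []
stopper []
```

```bash
python3 - <<'E'
s=open('h.py').read()
s=s.replace("np.array(c['rotation'])","rot(c)")
s+='''
from scipy.spatial.transform import Rotation as Ro
def rot(c):
    q=c['rotation']; return Ro.from_quat([q[1],q[2],q[3],q[0]]).as_matrix()
'''
open('h.py','w').write(s)
E
python3 - <<'E'
from h import *
for n in ['scene','top','wrist']:
    c=pickle.load(open(f'pics/{n}0.pkl','rb')); print(n,rot(c).round(2).tolist(), pix2w(c,[[280,210]],0))
E
```

```text
scene [[0.82, 0.47, -0.34], [0.57, -0.65, 0.5], [0.02, -0.6, -0.8]] [[590.9855803  -50.18607405   0.        ]]
top [[0.02, -1.0, 0.08], [-1.0, -0.02, 0.02], [-0.02, -0.08, -1.0]] [[626.62151352 -86.32556184   0.        ]]
wrist [[0.24, 0.93, 0.28], [0.97, -0.23, -0.07], [0.0, 0.29, -0.96]] [[161.24805012 496.33230256   0.        ]]
```

View pics/scene0.png

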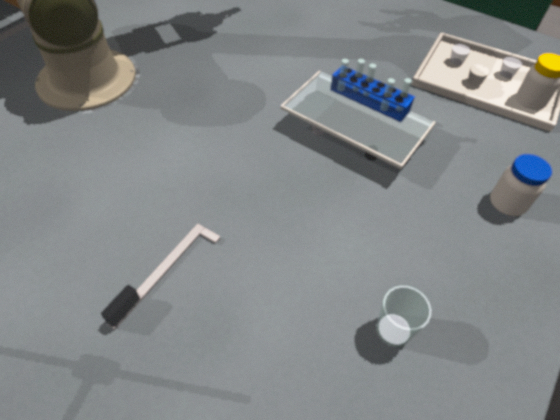

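View pics/top0.png

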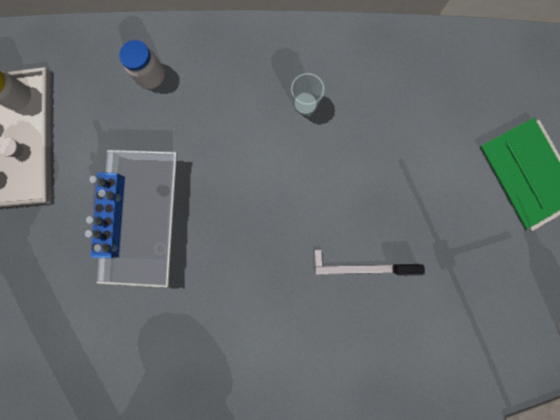

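View pics/wrist0.png

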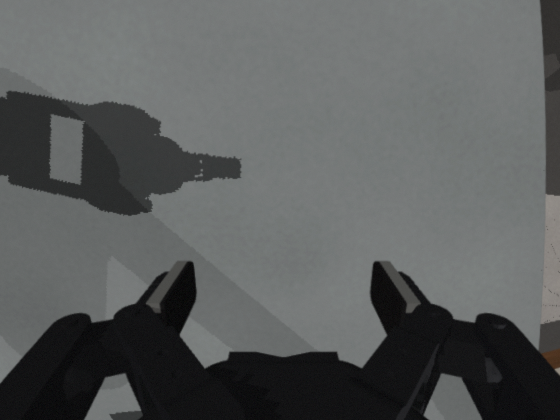

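Run:
```python
from h import *
c=cv2.imread('pics/top0.png')
a=c[140:300,85:190]; a=cv2.resize(a,None,fx=3.7,fy=3.7,interpolation=cv2.INTER_CUBIC)
b=c[235:295,305:435]; b=cv2.resize(b,None,fx=3,fy=3,interpolation=cv2.INTER_CUBIC)
a=cv2.convertScaleAbs(a,alpha=1.5,beta=-40)
cv2.imwrite('pics/z1.png',a); cv2.imwrite('pics/z2.png',b)
s=cv2.imread('pics/scene0.png')[60:180,270:450]
cv2.imwrite('pics/z3.png',cv2.convertScaleAbs(cv2.resize(s,None,fx=4,fy=4,interpolation=cv2.INTER_CUBIC),alpha=1.4,beta=-30))
```

```text
(no output)
```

View pics/z1.png

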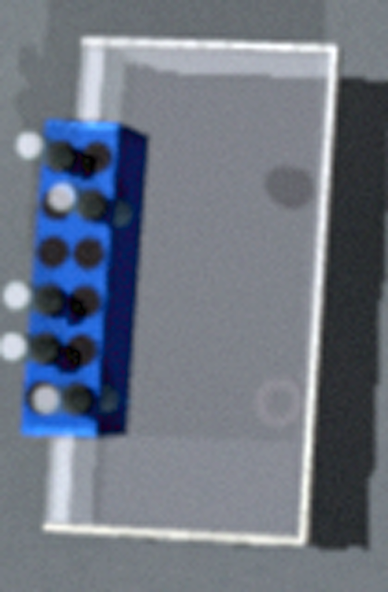

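View pics/z2.png

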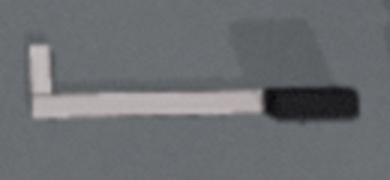

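View pics/z3.png

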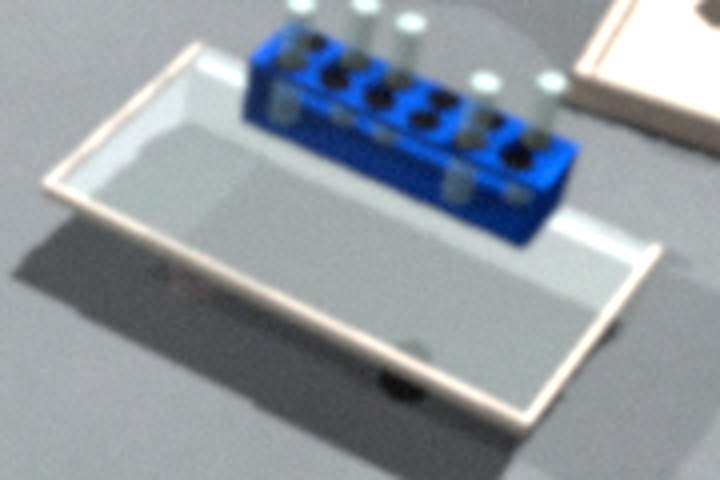

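Run:
```python
from h import *
c=pickle.load(open('pics/top0.pkl','rb'))
def z(u,s=3.7,o=(85,140)): return np.array(u)/s+o
cor=pix2w(c,z([[83,40],[337,47],[305,543],[45,528]]),53)
print(cor.round(1)); print([round(float(np.linalg.norm(cor[i,:2]-cor[(i+1)%4,:2])),1) for i in range(4)])
# local: back/-y... image top=+world x = shelf -y
loc=np.array([[75,-140],[-75,-140],[-75,140],[75,140]],float)
def fit(loc,w):
    lm,wm=loc.mean(0),w.mean(0); H=(loc-lm).T@(w-wm); a=np.arctan2(H[0,1]-H[1,0],H[0,0]+H[1,1])
    R=np.array([[np.cos(a),-np.sin(a)],[np.sin(a),np.cos(a)]]); return a,wm-R@lm,(w-(loc@R.T+wm-R@lm))
a,o,r=fit(loc,cor[:,:2]); print('shelf',np.degrees(a),o,r.round(1).tolist())
R=np.array([[np.cos(a),-np.sin(a)],[np.sin(a),np.cos(a)]])
ring=pix2w(c,z([[278,402]]),8)[0]; st=pix2w(c,z([[290,187]]),12)[0]
for n,p in (('ring',ring),('stop',st)): print(n,p.round(1),'shelf frame',((p[:2]-o)@R).round(1))
def y(u): return np.array(u)/3+np.array([305,235])
# probe: strip far end corners z8: toe outer (30,44),(49,44); heel (33,118); inner (51,93); grip top corners z42
pp=pix2w(c,y([[30,44],[49,44],[33,118],[51,94],[262,89],[264,113]]),8); print(pp.round(1).tolist())
gl=pix2w(c,y([[265,88],[358,88],[358,119],[265,119]]),42); print('grip',gl.round(1).tolist(), gl.mean(0))
# scene cross-check: stopper, shelf corners
s=pickle.load(open('pics/scene0.pkl','rb'))
q=lambda u: np.array(u)/4+np.array([270,60])
print('scene cor',pix2w(s,q([[200,45],[45,185],[525,430],[660,247]]),53).round(1).tolist())
print('st',pix2w(s,q([[402,380]]),5).round(1),'ring',pix2w(s,q([[185,275]]),6).round(1))
print('probe',pix2w(s,[[198,225],[218,240],[107,322]],8).round(1).tolist())
```

```text
[[740.6 283.3  53. ]
 [737.9 134.   53. ]
 [459.5 139.5  53. ]
 [462.5 288.7  53. ]]
[149.4, 278.4, 149.2, 278.2]
shelf 88.88879937612124 [600.12518109 211.373231  ] [[-1.0, -0.3], [-0.7, 0.3], [0.8, 0.4], [0.9, -0.4]]
ring [535.9 172.5   8. ] shelf frame [-40.1  63.5]
stop [663.  170.1  12. ] shelf frame [-40.  -63.6]
[[542.0, -163.4, 8.0], [542.3, -177.0, 8.0], [489.4, -166.4, 8.0], [506.7, -179.0, 8.0], [513.2, -330.3, 8.0], [496.1, -331.8, 8.0]]
grip [[515.5, -322.5, 42.0], [516.5, -387.3, 42.0], [495.3, -387.3, 42.0], [494.3, -322.6, 42.0]] [ 505.39423656 -354.91173897   42.        ]
scene cor [[464.2, 287.4, 53.0], [461.2, 139.0, 53.0], [739.6, 129.9, 53.0], [741.0, 284.6, 53.0]]
st [[663.6 170.3   5. ]] ring [[532.8 169.5   6. ]]
probe [[493.8, -168.6, 8.0], [543.3, -172.4, 8.0], [500.0, -388.0, 8.0]]
```

>>> {"name": "apply_moves", "arguments": {"targets": [[0,0,0,8.3],[0,0,0,8.3],[0,0,0,8.3],[0,0,0,8.3],[0,0,0,8.3],[0,0,0,8.3],[0,0,0,8.3],[0,0,0,8.3]], "grip": 8.5}}

```text
time_s: 1.55
eef_pos: [124.2, 510.1, 303.9]
ee_rot: [0.0, 0.646, 0.764, 0.0]
force: [0.4, -0.6, -0.5]
grip_width: 0.996
```

>>> {"name": "apply_moves", "arguments": {"targets": [[0,0,0,7.6],[-4.4,1.7,0,0],[-4.4,1.7,0,0],[-4.4,1.7,0,0],[-4.4,1.7,0,0],[-4.4,1.7,0,0],[-4.4,1.7,0,0],[-4.4,1.7,0,0]]}}

```text
time_s: 2.35
eef_pos: [255.7, 205.5, 304.1]
ee_rot: [0.0, 0.692, 0.722, 0.0]
force: [1.3, 0.4, 0.0]
grip_width: 0.998
```

>>> {"name": "apply_moves", "arguments": {"targets": [[-4.4,1.8,0,0],[-4.4,1.8,0,0],[-4.4,1.8,0,0],[-4.4,1.8,0,0],[-4.4,1.8,0,0],[-4.4,1.8,0,0],[-4.4,1.8,0,0],[-4.4,1.8,0,0]]}}

```text
time_s: 3.15
eef_pos: [414.1, -140.8, 304.0]
ee_rot: [0.0, 0.693, 0.721, 0.0]
force: [1.0, -0.1, 1.7]
grip_width: 0.997
```

>>> {"name": "apply_moves", "arguments": {"targets": [[-4.4,1.7,1,0],[-4.4,1.7,2,0],[-4.4,1.7,2,0],[-4.2,1.7,2,0],[-3.9,1.5,2,0],[0,0,3,0],[0,0,0,0]]}}

```text
time_s: 3.85
eef_pos: [503.2, -345.7, 180.6]
ee_rot: [-0.004, 0.693, 0.721, 0.0]
force: [-0.2, 0.8, 0.4]
grip_width: 0.992
```

Run:
```python
from h import *
c=grab('wrist','w1'); s=readout.sense(); print(s['eef_pos'],s['ee_rot'],s['joints'])
print(w2pix(c,[[505.5,-358,42],[505.5-.04*30+10,-328,42],[506.7,-388,42],[489.4,-166.4,8],[542,-163.4,8]]).round(1))
```

```text
[ 503.80854835 -345.6411812   183.45527876] [-2.03977431e-03  6.92736327e-01  7.21188055e-01  9.56734948e-05] [-7.92850615e-01  6.10964913e-01  1.37106981e+00  8.58218103e-05
  1.16364121e+00 -8.33124379e-01]
[[287.2 239. ]
 [301.4 200.6]
 [287.  275.1]
 [275.9 -35.1]
 [350.8 -35.9]]
```

View pics/w1.png

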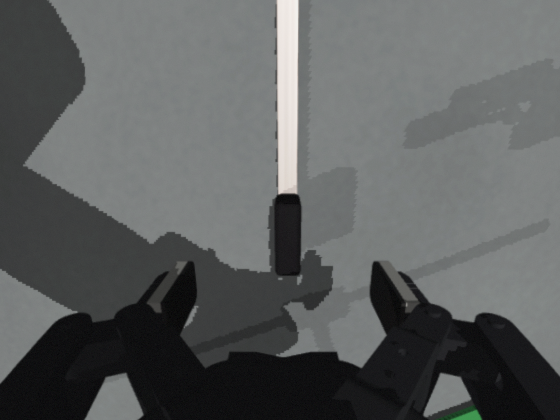

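>>> {"name": "apply_moves", "arguments": {"targets": [[0,0.2,2.5,0],[0,0,2.5,0],[0,0,2.0,0],[0,0,1.5,0],[0,0,1.0,0],[0,0,0.6,0],[0,0,0,0],[0,0,0,0]]}}

```text
time_s: 4.7
eef_pos: [506.6, -346.3, 84.7]
ee_rot: [0.001, 0.693, 0.721, -0.0]
force: [-0.5, -0.8, -0.1]
grip_width: 0.995
```

>>> {"name": "apply_moves", "arguments": {"targets": [[0,0,0,0],[0,0,0,0],[0,0,0,0],[0,0,0,0],[0,0,0,0],[0,0,0,0],[0,0,0,0],[0,0,0,0]], "grip": 1.0, "force": 100}}

```text
time_s: 5.5
eef_pos: [506.4, -346.1, 84.2]
ee_rot: [0.0, 0.693, 0.721, -0.0]
force: [-1.7, 1.4, 5.3]
grip_width: 0.214
```

Run:
```python
from h import *
c=grab('wrist','w2'); s=readout.sense(); print(s['eef_pos'],s['ee_rot'],s['force'],s['grip_width']*85.4)
```

```text
[ 506.42709388 -346.12909931   84.19035888] [2.76847971e-04 6.92667686e-01 7.21256820e-01 1.38544253e-05] [-0.72728979  1.42044179  4.79181079] 18.38722253912266
```

View pics/w2.png

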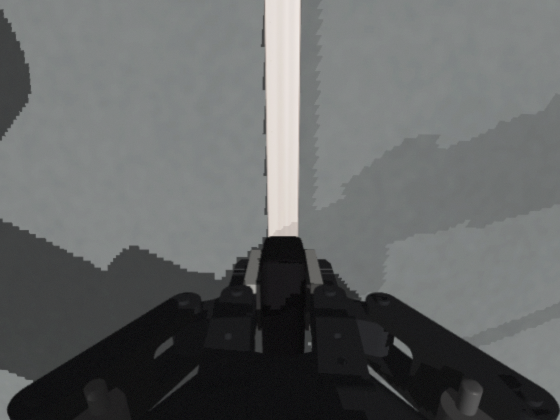

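>>> {"name": "apply_moves", "arguments": {"targets": [[0,0,-1,0],[0,0,-1,2.4],[3,-0.5,0,0],[4,-0.7,0,0],[4,-0.7,0,0],[4,-0.6,0,0],[4,-0.6,0,0],[3,-0.6,0,0]]}}

```text
time_s: 6.35
eef_pos: [468.9, -123.9, 104.0]
ee_rot: [-0.0, 0.707, 0.707, -0.0]
force: [-0.2, 0.7, -1.0]
grip_width: 0.22
```

>>> {"name": "apply_moves", "arguments": {"targets": [[2.5,-0.6,0,0],[1,0,0,0],[0,0,0,0],[0,0,0,0]]}}

```text
time_s: 6.75
eef_pos: [464.2, -91.8, 104.0]
ee_rot: [0.0, 0.708, 0.707, 0.0]
force: [-0.5, 0.7, -2.2]
grip_width: 0.221
```

Run:
```python
from h import *
c=grab('top','t2'); s=readout.sense(); print(s['eef_pos'],s['ee_rot'],s['force'],s['grip_width']*85.4)
i=c['img'][130:310,85:330,::-1]
cv2.imwrite('pics/t2z.png',cv2.resize(i,None,fx=3.2,fy=3.2,interpolation=cv2.INTER_CUBIC))
c=grab('scene','s2')
```

```text
[464.11328996 -92.01826863 103.96788285] [3.72842622e-04 7.07924072e-01 7.06288444e-01 5.76367865e-05] [-0.26270088 -0.34609374 -0.76117273] 18.978275404110658
```

View pics/t2z.png

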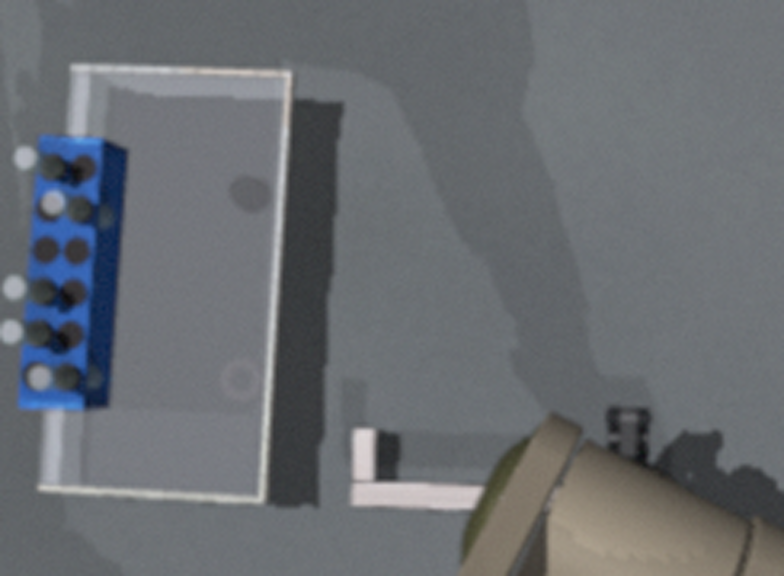

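View pics/s2.png

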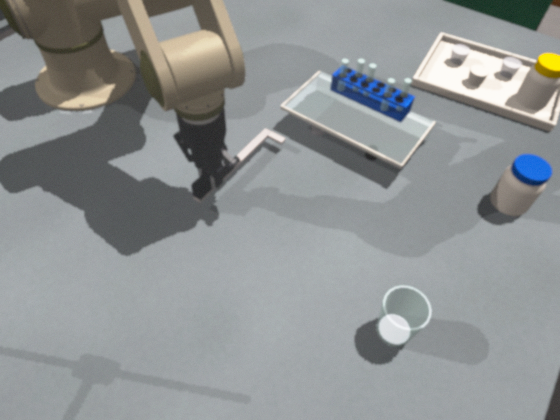

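Run:
```python
from h import *
c=pickle.load(open('pics/t2.pkl','rb'))
for z in (28,):
  print(pix2w(c,np.array([[354,430],[377,430],[352,505],[377,481],[476,485]])/3.2+[85,130],z).round(1).tolist())
for z in (6,12): print(pix2w(c,np.array([[241,380]])/3.2+[85,130],z).round(1), w2pix(c,[[535.5,172,z]]))
s=pickle.load(open('pics/s2.pkl','rb'))
i=cv2.imread('pics/s2.png')[70:200,180:360]; cv2.imwrite('pics/s2z.png',cv2.resize(i,None,fx=4,fy=4,interpolation=cv2.INTER_CUBIC))
print(((w2pix(s,[[507,90,28],[507,76,28],[456,90,28],[456,90,20],[507,76,20]])-[180,70])*4).round(0))
```

```text
[[505.3, 88.6, 28.0], [505.7, 73.3, 28.0], [456.3, 88.2, 28.0], [472.4, 72.1, 28.0], [471.7, 6.8, 28.0]]
[[535.7 172.8   6. ]] [[160.66409358 248.83424781]]
[[535.8 170.8  12. ]] [[159.78608281 248.8597273 ]]
[[423. 270.]
 [407. 286.]
 [342. 229.]
 [342. 241.]
 [407. 297.]]
```

View pics/s2z.png

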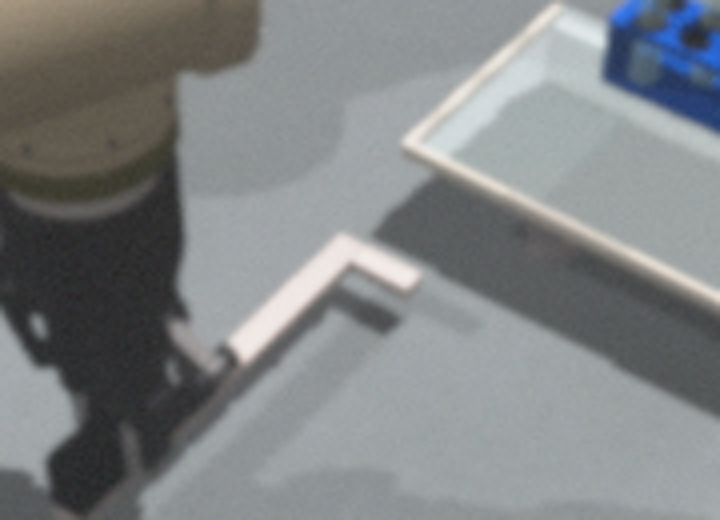

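>>> {"name": "apply_moves", "arguments": {"targets": [[0,0,0.9,0],[0,0,0.8,0],[2,0,0,0],[3,0,0,0],[3,0,0,0],[2.5,0,0,0],[1.5,0,0,0],[0,0,0,0]]}}

```text
time_s: 7.65
eef_pos: [463.5, 30.3, 86.1]
ee_rot: [-0.001, 0.707, 0.707, -0.0]
force: [0.4, -0.6, -1.4]
grip_width: 0.214
```

Run:
```python
from h import *
c=grab('top','t3'); s=readout.sense(); print(s['eef_pos'],s['ee_rot'],s['force'],s['wrist_torque'],s['grip_width']*85.4)
i=c['img'][130:310,85:330,::-1]
cv2.imwrite('pics/t3z.png',cv2.resize(i,None,fx=3.2,fy=3.2,interpolation=cv2.INTER_CUBIC))
```

```text
[463.66109286  29.32399466  86.20882211] [-3.53804037e-04  7.07154179e-01  7.07059229e-01 -2.97181955e-04] [-0.32837373 -0.99372095 -1.07951657] [-0.04578466  0.03736224  0.02631189] 18.79243301867009
```

View pics/t3z.png

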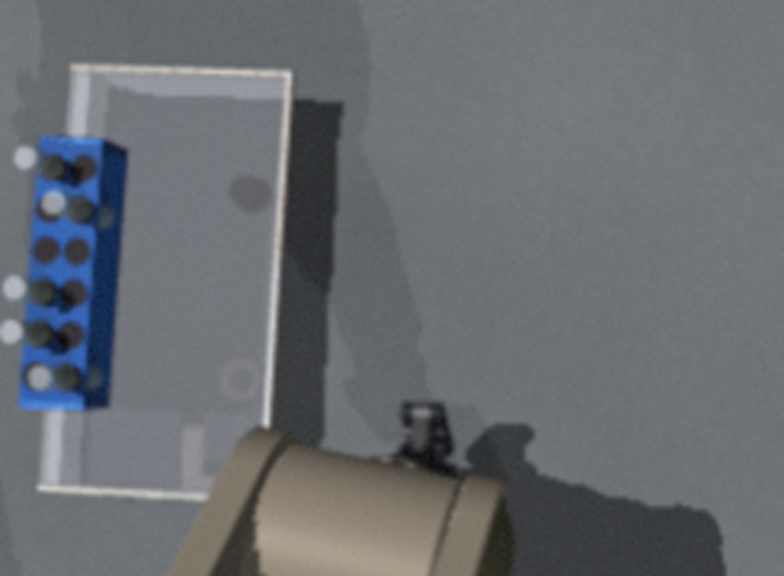

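>>> {"name": "apply_moves", "arguments": {"targets": [[0,1,0,0],[0,1.5,0,0],[0,1.3,0,0],[0,0.7,0,0],[0,0,0,0],[-0.4,0,0,0],[-0.6,0,0,0],[-0.6,0,0,0]]}}

```text
time_s: 8.5
eef_pos: [508.5, 12.4, 86.9]
ee_rot: [-0.0, 0.708, 0.707, -0.0]
force: [-0.4, 0.2, -1.3]
grip_width: 0.218
```

Run:
```python
from h import *
c=grab('top','t4'); s=readout.sense(); print(s['eef_pos'],s['ee_rot'],s['force'],s['wrist_torque'],s['grip_width']*85.4)
i=c['img'][130:310,85:330,::-1]
cv2.imwrite('pics/t4z.png',cv2.resize(i,None,fx=3.2,fy=3.2,interpolation=cv2.INTER_CUBIC))
```

```text
[508.68095014  11.64354867  86.90094408] [ 9.09292346e-05  7.07853905e-01  7.06358853e-01 -1.08270276e-04] [ 0.43696808 -2.06926351 -1.66755706] [-0.05023369  0.01110389  0.01996908] 18.619265103503636
```

View pics/t4z.png

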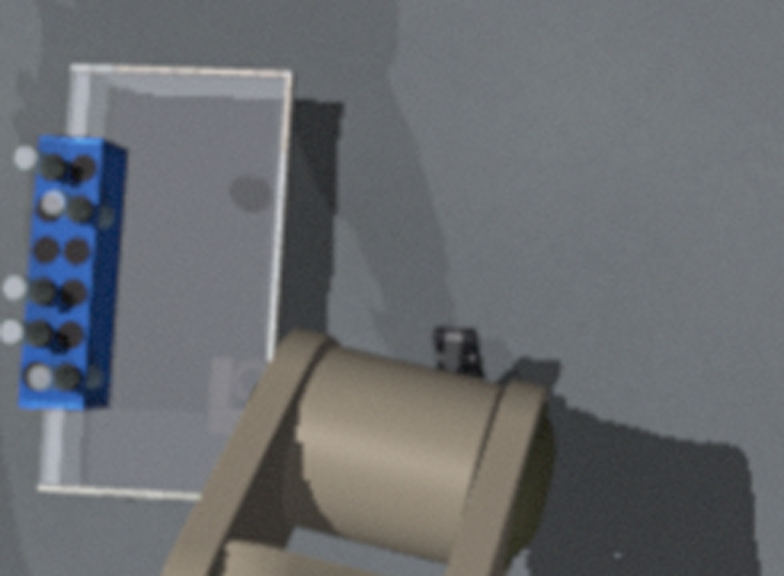

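>>> {"name": "apply_moves", "arguments": {"targets": [[-0.9,0,0,0],[-1.2,0,0,0],[-1.2,0,0,0],[-1.2,0,0,0],[-1.2,0,0,0],[-1.2,0,0,0],[-1,0,0,0],[0,0,0,0]]}}

```text
time_s: 9.35
eef_pos: [508.8, -67.3, 86.9]
ee_rot: [0.0, 0.708, 0.706, -0.0]
force: [0.3, -0.2, -1.4]
grip_width: 0.216
```

Run:
```python
from h import *
c=grab('top','t5'); s=readout.sense(); print(s['eef_pos'],s['ee_rot'],s['force'],s['wrist_torque'],s['grip_width']*85.4)
i=c['img'][130:310,85:330,::-1]
cv2.imwrite('pics/t5z.png',cv2.resize(i,None,fx=3.2,fy=3.2,interpolation=cv2.INTER_CUBIC))
c=grab('scene','s5')
i=cv2.imread('pics/s5.png')[70:200,180:360]; cv2.imwrite('pics/s5z.png',cv2.resize(i,None,fx=4,fy=4,interpolation=cv2.INTER_CUBIC))
```

```text
[508.71213703 -66.5918277   86.85063361] [2.89201777e-05 7.07979168e-01 7.06233316e-01 1.71291141e-05] [-0.81443534  0.22288199 -1.47199044] [-0.0481282   0.00205662 -0.01330579] 18.624299586950002
```

View pics/t5z.png

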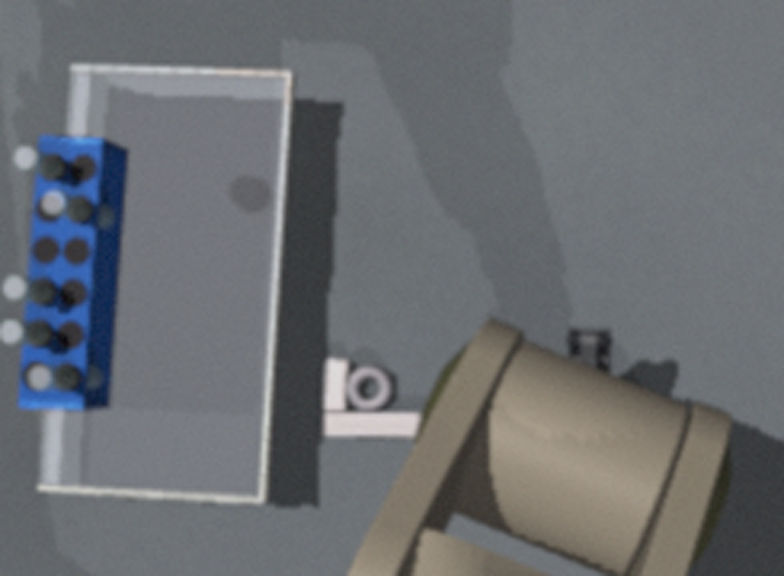

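View pics/s5z.png

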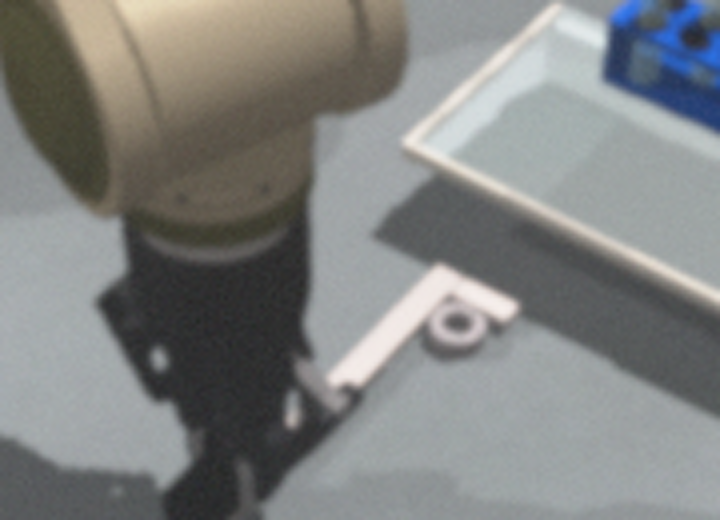

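>>> {"name": "apply_moves", "arguments": {"targets": [[0.3,-0.2,0,0],[0,0,0,0],[0,0,0.1,0],[0,0,0.1,0],[0,0,0.1,0],[0,0,0,0],[0,0,0,0]]}}

```text
time_s: 10.15
eef_pos: [506.8, -62.9, 84.2]
ee_rot: [0.0, 0.708, 0.707, 0.0]
force: [-2.2, 1.8, 6.3]
grip_width: 0.218
```

Run:
```python
from h import *
c=grab('wrist','w6'); s=readout.sense(); print(s['eef_pos'],s['ee_rot'],s['force'],s['wrist_torque'],s['grip_width']*85.4)
c=pickle.load(open('pics/t5.pkl','rb'))
print(pix2w(c,np.array([[369,386]])/3.2+[85,130],9).round(1))
```

```text
[506.74665471 -62.91198085  84.17883253] [-4.77546558e-06  7.07572563e-01  7.06640690e-01  5.35901902e-05] [-2.70770045  1.26617721  5.37395923] [ 0.22558696  0.39188643 -0.00247144] 18.379067823582186
[[534.   83.7   9. ]]
```

The probe is on the bench (upward force 5–6 N at the original grasp height, z 84.2). Next I release it and rise.

>>> {"name": "apply_moves", "arguments": {"targets": [[0,0,0,0],[0,0,0,0],[0,0,0,0],[0,0,0,0],[0,0,0,0],[0,0,0,0],[0,0,0,0],[0,0,0,0]], "grip": 8.5}}

```text
time_s: 11.0
eef_pos: [506.7, -63.0, 83.9]
ee_rot: [0.0, 0.708, 0.707, -0.0]
force: [0.4, 0.7, 0.3]
grip_width: 0.996
```

>>> {"name": "apply_moves", "arguments": {"targets": [[0,0,-1,0],[0,0,-2,0],[0,0,-3,0],[0,0,-4,0],[-3,0,-3,0],[-4,0,-2,0],[-4,0,0,0],[-4,0,0,0]]}}

```text
time_s: 11.8
eef_pos: [506.4, -214.5, 235.5]
ee_rot: [0.001, 0.707, 0.707, 0.0]
force: [1.0, -0.6, 0.2]
grip_width: 0.998
```

>>> {"name": "apply_moves", "arguments": {"targets": [[-4,0,0,0],[-4,0,0,0],[-3,0,0,0],[0,0,0,0],[0,0,0,0]]}}

```text
time_s: 12.3
eef_pos: [506.1, -323.0, 234.1]
ee_rot: [-0.0, 0.708, 0.706, 0.0]
force: [0.3, 0.3, -0.3]
grip_width: 1.0
```

Run:
```python
from h import *
c=grab('top','t7'); s=readout.sense(); print(s['time_s'],s['eef_pos'],s['force'],s['grip_width']*85.4)
i=c['img'][130:310,85:330,::-1]
cv2.imwrite('pics/t7z.png',cv2.resize(i,None,fx=3.2,fy=3.2,interpolation=cv2.INTER_CUBIC))
c=grab('scene','s7')
i=cv2.imread('pics/s7.png')[70:220,150:360]; cv2.imwrite('pics/s7z.png',cv2.resize(i,None,fx=3.6,fy=3.6,interpolation=cv2.INTER_CUBIC))
```

```text
12.35 [ 506.30898368 -322.37524532  234.22755027] [-0.08889304 -0.1375274  -0.26019234] 85.27911731924158
```

View pics/t7z.png

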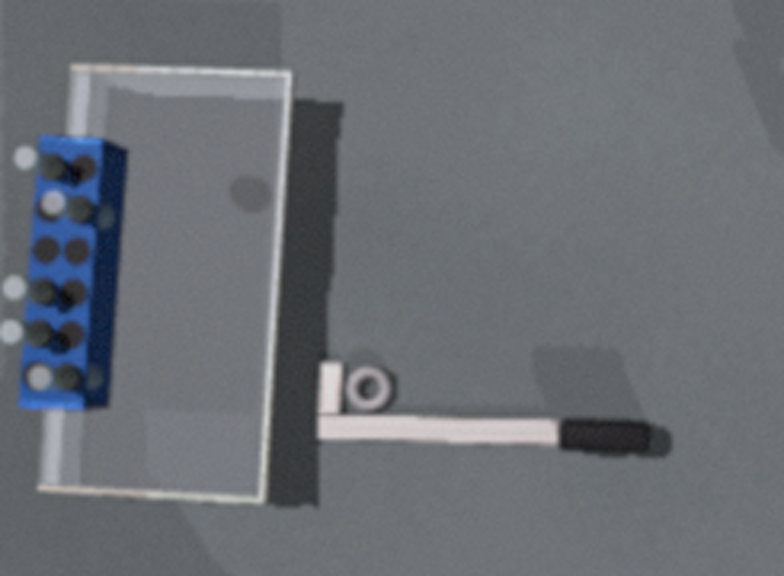

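View pics/s7z.png

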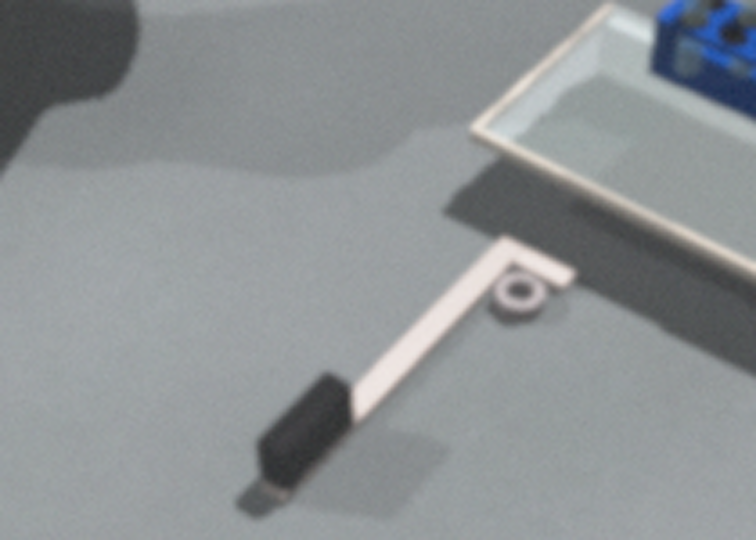

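```bash
python3 -c "
from rig import ctrl
print(ctrl.finish_job())"
```

```text
the job is handed in; nothing more can be done
None
```

The ring is out from under the shelf and the probe is lying flat and released on the bench. I handed the job in at about 12.4 s of the 42 s. No verdict was reported.

I gripped the probe by its block and slid the toe in beside the ring and then behind it. I then pulled the ring straight out of the open front, lowered the probe, opened the fingers and backed the arm away.

The last top and scene pictures showed:
- **Ring:** flat on the bench at about (534, 84) mm. That is roughly x −128 mm in the shelf frame, where it must be below −90, and about 145 mm from the shelf's middle.
- **Stopper:** at the same pixel position as in the earlier pictures.
- **Probe:** flat and released.
- **Arm:** clear of everything, with force readings near zero.

No check failed. The scene camera's estimate of where the ring lay at the start was about 4 mm off the top camera's, so I used the top camera's.

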